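Latch the pump fixture and draw the plunger to its green band

ROBOT

A 6-joint arm with a two-finger parallel gripper is mounted at the origin on the work surface. World frame = base frame: x ahead of the robot, y to its left, z up, the work surface at z = 0. Lengths are in mm, angles in rad, forces in N, time in s.
With the tool pointing down it reaches from about 350 to 775 mm from the base axis. Payload 7.3 kg.
Tool frame: the origin (TCP) lies between the finger pads; the fingertips stand 17 mm ahead of it and the grasp point (between the pads) lies 2 mm behind it; z points along the fingers, y is the direction in which the jaws open and shut (so a half turn about z gives the same grasp; the last joint's range is limited). The gripper opens to 92 mm and grips with 3 to 60 N. Pads are 19 mm wide; open, the fingers measure 130 mm over their backs; the gripper's body (75 mm by 190 mm) begins 47 mm behind the grasp point.
Start: joints at [-1.423, 0.342, 1.524, -0, 1.275, -0.146], TCP at [152.058, -502.515, 243.741] pointing down, gripper open.
Joint ranges: [-2.53, 2.53], [-0.77, 2.02], [0.04, 2.7], [-1, 4.14], [0.28, 2.66], [-3.11, 3.11]. Speed limits (rad/s): [2.57, 2.57, 3.14, 3.14, 3.14, 3.14].

INTERFACE

Orientations are given as [roll, pitch, yaw] about the fixed x, y, z axes, in that order (R = Rz(yaw) Ry(pitch) Rx(roll)).
In Python, from plant import get_obs, capture, get_calibration, close_job gives the robot as it stands.
- The arm moves only by the tool carry_out, never from a script. Its argument "moves" is one flat list of numbers, 7 for each row, row after row: the shift along the tool's x, y, z normalised to -1 to 1, where 1 is 40 cm, then the turn, a rotation vector about the tool's x, y, z normalised to -1 to 1, where 1 is 30 degrees, then the opening, from 0 (shut) to 1 (fully open). A call has exactly 8 rows; each row is the pose to reach, as a shift and turn from the pose measured when the call began, along the tool's axes at that moment; what a row does not reach only later rows make up. A row lasts 1/10 s, in which the tool goes at most 50 mm and 8.59 degrees, less where a joint would pass 70% of its speed; a pose out of reach is approached as far as the arm can. A call with a number of a shift or a turn outside -1 to 1 is refused whole. A call with a gripper value outside its range is refused whole. The fingers move at their own pace and stop on an object; the grip force is fixed at half the most. Time passes only in rows, so rows that repeat a pose let the fingers close, or fill a call up. It gives the time, the measured TCP pose, the force and the opening at its end, in the units of the state.
- get_obs(): the state, without advancing time (a new reading comes with each control period).
- capture(name): name is "scene" or "top" or "wrist"; returns the picture (420x560x3 uint8, red, green, blue); there is no depth.
- get_calibration(name): a dict with "vfov" (degrees; the focal length in pixels is half the picture's height over the tangent of half this angle, whatever the lens; pixels are square), "cx", "cy" (the principal point, pixels), "dist" ([k1, k2, p1, p2, k3] as OpenCV has them; the pictures are not rectified), "cam_to_world" (4x4, takes a point from camera to world coordinates). Camera axes: x right, y up, looking along -z (the intrinsics and any distortion apply to the point x, -y, -z); pixel columns grow to the right and rows downward; lengths in mm; the calibration is good to about 2 mm. A picture is of the moment at which its call begins: read the wrist's pose just before it. get_calibration takes no time and is no camera call; for the wrist camera it gives the pose at the moment of the call.
- close_job(): hands the job in, once; it reports no verdict.
The state is a dict: "time": time; "joint_positions": joint angles; "dq": joint speeds; "tau": joint torques, N m; "tool_pos": TCP position; "tcp_rot": TCP orientation; "contact_force": force on the tool from outside, world axes, zero at the start; "moment": the same for the moment, N m; "grip_width": finger opening in mm.
Only numpy, scipy, OpenCV 4.12 (cv2) and the standard library are available. Lean on these libraries where they do the work, as an engineer would, in place of code of your own. Each camera call takes 0.05 s, during which the arm holds its last target.

TASK

Swing the fixture's gate bar closed by its black knob until it rests fully home between the yellow prongs of its catch, so the pump is secured. Only then grip the plunger by its black cap and draw it straight along its slanting bore, without forcing it sideways, until the whole green band is out while the red band is still hidden in the bore. Finish while still holding it there, steady, with the gate closed and everything else on the bench left where it was.

Things in the scene. Friction and masses are not known exactly. Their poses are not given: they have to be found in the camera images.
- pump: aluminium pump body, square block 60 x 60 x 120 mm, fixed in the blue slanting fixture. Origin: centre of its underside, 60 above the table. z axis: the bore's axis, 15 degrees off vertical, the top leaning towards its own -x side, the front, which faces roughly to the robot; y is level. The round bore, 23.2 in diameter, opens at the top face's centre (z = 120) and is 100 deep
- cradle: blue nest around the pump (fixed), same origin and axes as pump, mm: back plate at x 31 to 43 up to z = 100; side plates at y = +-50 to +-62 up to z = 85; at their front (x -55 to -33) the hinge lugs (+y side) and the two yellow catch prongs (-y side, y -48 to -62), up to z = 84
- fixture: blue base plate 210 x 250 x 12 mm lying fixed on the table under the nest; origin: centre of its underside, z up, x and yaw as the pump's front-to-back direction
- bore_mouth (a point): centre of the bore's mouth, on the top face of the pump body, axes as pump
- plunger: loose steel plunger, 0.25 to 0.5 kg, at first standing on the bore's floor, foot 100 mm below the mouth. Rod 22 in diameter, 132 long, then a black round cap 32 in diameter, 28 tall. Origin: centre of its foot; z along the rod to the cap. Bands on the rod: green 45 to 55, red 14 to 26 from the foot: green is wholly out once drawn 55, red begins to show at 74. Slides freely, drops back if let go
- cap (a point): centre of the plunger's black cap, 146 mm from the foot; at the start it is 46 above the bore's mouth along the bore
- gate (a joint): angle of the gate bar, rad: 0 = closed, lying across the pump's front between the two yellow prongs, against its stop; grows as the free end swings out to the front, at most 1.6. Hinge axis parallel to the bore. Stiff hinge: the bar stays where it is left; the knob moves with about 1 N. Bar 16 mm tall, 12 thick
- gate_hinge (a point): point on the gate's hinge axis at mid-height of the bar; in pump's frame at x -44, y +52, z 60 mm
- gate_knob (a point): centre of the top of the upright round black knob on the gate's free end; knob 20 mm in diameter, 45 tall, axis parallel to the bore and 147 from the hinge axis; its top is 53 above the bar's mid-height. Closed, the knob's axis is at x -44, y -95 in pump's frame
- gland: bystander: brass ring, outer diameter 36, bore 24, 12 high, lying on the fixture's base plate (12 mm above the table); origin at the centre of its underside
- wrench: bystander: steel wrench lying on the table; origin within the tool, axes: x along it
- screwdriver: bystander: screwdriver lying on the table; origin within the tool, axes: x along it
- grease: bystander: jar 64 in diameter, 70 high, yellow lid, standing on the table; origin at the centre of its underside
- spare_pump: bystander: spare aluminium pump body, 60 x 60 x 120, standing upright on the table; not the one in the fixture; origin at the centre of its underside
- pin_bin: bystander: blue open bin 110 x 150 x 50 on the table; origin at the centre of its underside
- gauge: bystander: steel plug gauge with a green grip, 40 foot diameter, 90 tall, standing on the table; origin at the centre of its underside

How it is judged (in metres and radians):
On the way, in this order (a step that is already met when the one before it is completed fails the run):
1. the gate is closed in its catch, the plunger still down (value of joint gate below 0.06 rad and z of plunger in the frame of bore_mouth below -0.09 m), for 0.2 s.
2. the plunger is drawn so that the green band is out and the red one is not (z of plunger in the frame of bore_mouth between -0.046 and -0.025 m), for 0.3 s.
At the end, for the whole second after the job is handed in: Gate within 0.06 rad of closed; plunger's foot 25 to 46 mm below the bore's mouth (green band out, red band hidden; 54 to 75 mm drawn), plunger within 0.06 rad of the bore's axis and still (under 10 mm/s), held by the fingers (over 1 N) and pressing on the bore with under 12 N (all of step 2 and value of joint gate below 0.06 rad and angle between the z axis of plunger and the z axis of pump, either way round below 0.06 rad and contact force between the fingers and plunger above 1 N and contact force between plunger and pump below 12 N and linear speed of plunger below 0.01 m/s); the arm keeps its last pose, push and grip.
It fails at once if the plunger is drawn more than 10 mm while the gate is not closed (z of plunger in the frame of bore_mouth above -0.09 m and value of joint gate above 0.12 rad).
It fails at once if the plunger is forced sideways against the bore (over 40 N) (contact force between plunger and pump above 40 N).
It fails at once if a bystander is moved more than 25 mm (distance of any of gland, wrench, screwdriver, grease, spare_pump, pin_bin, gauge from where it was at the start of the episode above 0.025 m).
It also fails if it takes over 48 s, if anything falls off the work surface, if the arm or the gripper's body presses on something with over 40 N, if the wrist force passes 120 N, or if a joint passes its speed limit or range.

## Working session

There is one attempt and no reset: what is moved stays moved. The work goes in short steps, Python scripts to look and compute and a tool call to move; the robot and the scene stay as the last step left them, time stands still between calls to the robot, and variables do not carry over. Pictures are saved under pics/ and viewed, and the job is handed in when it is done.

Besides the shell and the picture viewer there is one more tool, called after "Request:" as a command line: name --argument value ..., lists and objects as JSON in quotes. carry_out: Moves the arm, as the interface text tells. Scaled input: -1 to 1 covers 40 cm each way for a shift and 30 degrees each way for a turn. Its arguments: {"type":"object","properties":{"moves":{"type":"array","items":{"type":"number"}}},"required":["moves"]}

```bash
ls; mkdir -p pics; python3 - <<'E'
from plant import *
import cv2
for n in ("scene","top","wrist"):
    c=get_calibration(n); im=capture(n); cv2.imwrite(f"pics/{n}0.png",im[:,:,::-1]); print(n,c)
print(get_obs())
E
```

```text
pics
scene {'vfov': 44.927757386316344, 'cx': 282.6462817490412, 'cy': 211.62962276702515, 'dist': array([-0.03296943,  0.        ,  0.        ,  0.        ,  0.        ]), 'cam_to_world': array([[-8.20495058e-01, -3.85534481e-01,  4.22079404e-01,
         1.10854229e+03],
       [ 5.71358711e-01, -5.29359019e-01,  6.27158873e-01,
         7.70007497e+02],
       [-1.83598315e-02,  7.55739501e-01,  6.54614943e-01,
         9.92477151e+02],
       [ 0.00000000e+00,  0.00000000e+00,  0.00000000e+00,
         1.00000000e+00]])}
top {'vfov': 42.82475263189717, 'cx': 282.56442653647554, 'cy': 201.86967463498428, 'dist': array([-0.17052613,  0.        ,  0.        ,  0.        ,  0.        ]), 'cam_to_world': array([[-2.25090314e-02,  9.88625130e-01, -1.48706745e-01,
         3.19839348e+02],
       [-9.99680134e-01, -2.39728219e-02, -8.05815938e-03,
        -6.86579595e+01],
       [-1.15314192e-02,  1.48477797e-01,  9.88848507e-01,
         1.85421284e+03],
       [ 0.00000000e+00,  0.00000000e+00,  0.00000000e+00,
         1.00000000e+00]])}
wrist {'vfov': 64.23805322595506, 'cx': 281.2
[... 446 characters left out ...]
e+00,
         1.00000000e+00]])}
{'time': 0.15, 'joint_positions': array([-1.42300928e+00,  3.42551174e-01,  1.52480002e+00,  6.87343410e-06,
        1.27540918e+00, -1.45999562e-01]), 'dq': array([-0.00020618, -0.0019659 , -0.00431656,  0.00076156, -0.00104545,
       -0.00046059]), 'tau': array([ 1.37601153e-03, -4.31473660e+01, -2.44349939e+01,  7.17751868e-02,
        5.37723501e-02, -9.66537050e-05]), 'tool_pos': array([ 152.00910021, -502.20911387,  243.209728  ]), 'tcp_rot': array([-3.14043831e+00, -1.76385442e-04,  2.93784503e-01]), 'contact_force': array([-0.10713616,  0.30681968,  0.10884452]), 'moment': array([0.02232054, 0.00326841, 0.05008791]), 'grip_width': 91.87290095373544}
```

View pics/scene0.png

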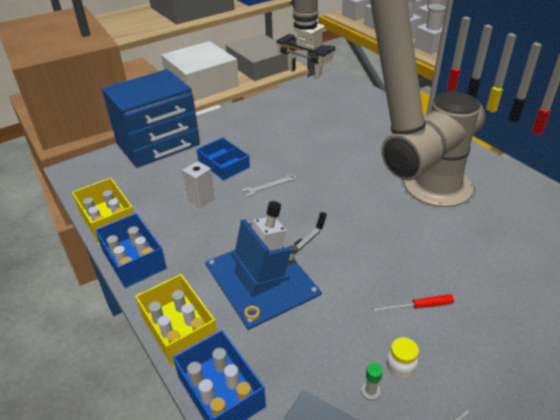

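View pics/top0.png

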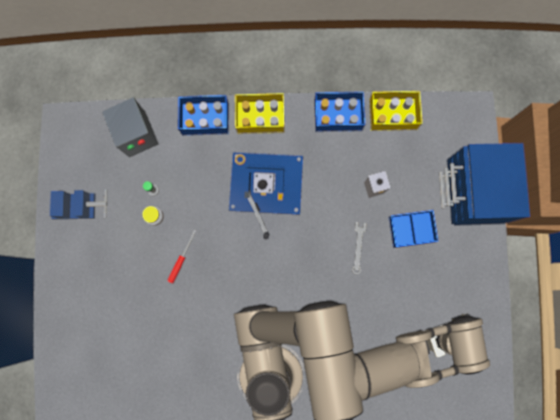

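View pics/wrist0.png

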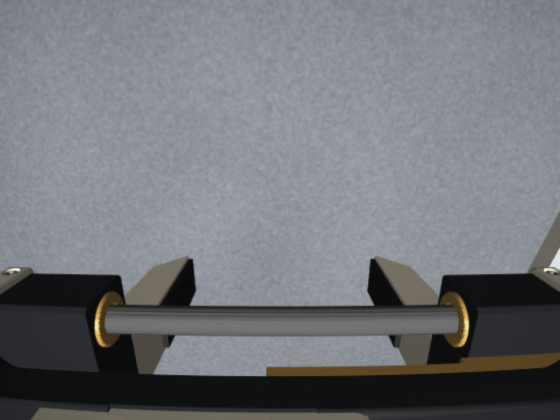

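```bash
cat > h.py <<'E'
import numpy as np,cv2
from plant import *
def K(c):
    f=210/np.tan(np.radians(c['vfov'])/2); return np.array([[f,0,c['cx']],[0,f,c['cy']],[0,0,1.]])
def ray(c,uv):
    p=cv2.undistortPoints(np.array(uv,float).reshape(-1,1,2),K(c),c['dist']).reshape(-1,2)
    d=np.c_[p[:,0],-p[:,1],-np.ones(len(p))]
    T=c['cam_to_world']; d=d@T[:3,:3].T
    return T[:3,3],d/np.linalg.norm(d,axis=1)[:,None]
def onz(c,uv,z):
    o,d=ray(c,uv); return o+d*((z-o[2])/d[:,2])[:,None]
def tri(cs,uvs):
    A=np.zeros((3,3));b=np.zeros(3);L=[]
    for c,uv in zip(cs,uvs):
        o,d=ray(c,[uv]);d=d[0];P=np.eye(3)-np.outer(d,d);A+=P;b+=P@o;L.append((P,o))
    x=np.linalg.solve(A,b); return x,[np.linalg.norm(P@(x-o)) for P,o in L]
def proj(c,X):
    T=np.linalg.inv(c['cam_to_world']);X=np.atleast_2d(X)@T[:3,:3].T+T[:3,3]
    X=X*[1,-1,-1]
    return cv2.projectPoints(X,np.zeros(3),np.zeros(3),K(c),c['dist'])[0].reshape(-1,2)
def Rrpy(r):
    from scipy.spatial.transform import Rotation as R
    return R.from_euler('xyz',r).as_matrix()
E
python3 - <<'E'
import cv2
a=cv2.imread('pics/scene0.png')[180:340,190:350];b=cv2.imread('pics/top0.png')[140:250,215:325]
cv2.imwrite('pics/s0z.png',cv2.resize(a,(600,600),interpolation=cv2.INTER_CUBIC))
cv2.imwrite('pics/t0z.png',cv2.resize(b,(600,600),interpolation=cv2.INTER_CUBIC))
E
```

```text
(no output)
```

View pics/s0z.png

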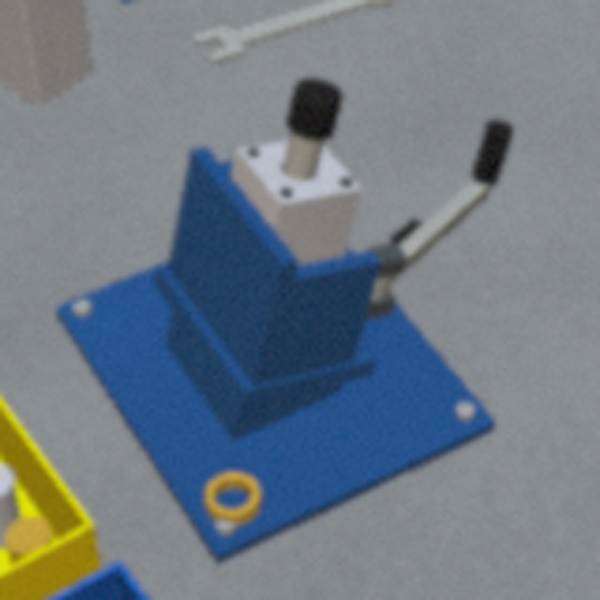

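View pics/t0z.png

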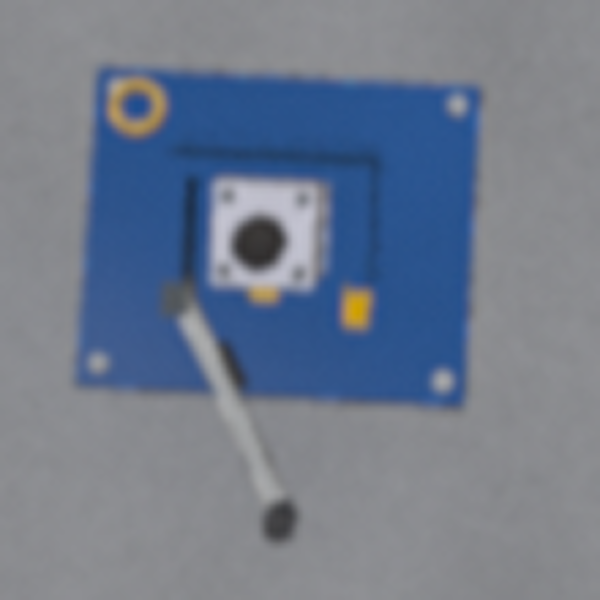

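```bash
cat > m1.py <<'E'
from h import *
ct=get_calibration('top');cs=get_calibration('scene')
T=lambda u,v:(215+(u+.5)*110/600-.5,140+(v+.5)*110/600-.5)
S=lambda u,v:(190+(u+.5)*160/600-.5,180+(v+.5)*160/600-.5)
P=onz(ct,[T(100,68),T(481,88),T(463,406),T(76,386)],12);print(P.round(1),P.mean(0))
Q=onz(cs,[S(60,313),S(222,555),S(493,423)],12);print('scene',Q.round(1))
x=(P[0]+P[1]-P[2]-P[3]);y=(P[0]+P[3]-P[1]-P[2]);print(np.degrees([np.arctan2(x[1],x[0]),np.arctan2(-y[0],y[1])]))
for n,a,b in (('plungercap top',T(257,243),S(322,88)),('knobtop',T(281,510),S(498,128)),('blk bk-left',T(213,180),S(283,203)),('blk fl',T(210,288),S(360,187)),('blk bk-right',T(317,184),S(233,150)),
  ):
    print(n,*tri([ct,cs],[a,b]))
E
python3 m1.py
```

```text
[[ 779.5  118.2   12. ]
 [ 759.7 -128.6   12. ]
 [ 552.9 -111.3   12. ]
 [ 571.6  135.1   12. ]] [665.92688091   3.32533236  12.        ]
scene [[ 760.7 -118.5   12. ]
 [ 777.3  124.4   12. ]
 [ 574.5  139.1   12. ]]
[-4.7243107  -4.46406418]
plungercap top [618.18762536   8.71951601 235.6272798 ] [np.float64(2.151684546421936), np.float64(2.151684546421751)]
knobtop [475.11199216   4.26486474 126.29109194] [np.float64(4.898447632589284), np.float64(4.898447632589355)]
blk bk-left [666.31262094  35.65864062 184.87156243] [np.float64(1.2820267782350419), np.float64(1.2820267782349781)]
blk fl [607.2616781   37.95526207 167.46514398] [np.float64(1.0656318609637174), np.float64(1.0656318609636204)]
blk bk-right [663.44394986 -25.46526934 182.92134953] [np.float64(0.45364768907297537), np.float64(0.4536476890730813)]
```

```bash
cat >> h.py <<'E'
from scipy.spatial.transform import Rotation as Ro
import json,os
def pump():
    p=json.load(open('pump.json')) if os.path.exists('pump.json') else dict(o=[666.,3.5,60.],yaw=-4.6)
    R=Ro.from_euler('z',p['yaw'],degrees=True).as_matrix()@Ro.from_euler('y',-15,degrees=True).as_matrix()
    return np.array(p['o']),R
def p2w(X): o,R=pump(); return o+R@np.array(X,float)
def w2p(X): o,R=pump(); return R.T@(np.array(X,float)-o)
def toolR(th):
    o,R=pump(); s,c=np.sin(th),np.cos(th)
    return R@np.array([[s,c,0],[c,-s,0],[0,0,-1.]]).T
def plan(pos,Rt):
    s=get_obs();R0=Rrpy(s['tcp_rot']);d=R0.T@(np.array(pos)-s['tool_pos'])
    rv=Ro.from_matrix(R0.T@Rt).as_rotvec(degrees=True)
    print('shift mm',d.round(1),'norm',(d/400).round(4),'rot deg',rv.round(2),'norm',(rv/30).round(4),'rows',max(np.linalg.norm(d)/50,np.linalg.norm(rv)/8.59).round(1))
def state():
    s=get_obs();print('t',s['time'],'tcp pump',w2p(s['tool_pos']).round(2),'world',s['tool_pos'].round(1),'F pump',(pump()[1].T@s['contact_force']).round(2),'M',s['moment'].round(2),'w',round(s['grip_width'],1),'q',s['joint_positions'].round(2))
E
cat > pl.py <<'E'
E
python3 - <<'E'
from h import *
k=w2p([475.1,4.3,126.3]);print('knob',k)
th=np.arctan2(-44-k[0],52-k[1]);print('theta',th, np.hypot(-44-k[0],52-k[1]))
print('mouth',w2p([635.3,6.2,175.2]),'cap',w2p([618.2,8.7,235.6]))
t=p2w([k[0]+5,k[1],223]);print(t);plan(t,toolR(th))
E
```

```text
knob [-166.70355104  -14.51255155  113.30689264]
theta 1.0740703684953354 139.5710605786239
mouth [4.83912455e-02 2.29195995e-01 1.19250850e+02] cap [ -0.97673126   1.34974159 182.05621163]
[451.61485679   6.18956976 233.54950059]
shift mm [ 434.  -399.8   10.2] norm [ 1.085  -0.9996  0.0255] rot deg [-6.4 13.6 -7. ] norm [-0.2132  0.4532 -0.2332] rows 11.8
```

Request:
carry_out --moves '[0.08,-0.074,0,0,0,0,1,0.16,-0.148,0,0,0,0,1,0.245,-0.225,0,-0.05,0.1,-0.05,1,0.33,-0.3,0,-0.1,0.2,-0.1,1,0.41,-0.38,0,-0.15,0.3,-0.15,1,0.495,-0.455,0.01,-0.2,0.4,-0.2,1,0.58,-0.53,0.01,-0.21,0.45,-0.23,1,0.66,-0.61,0.015,-0.21,0.45,-0.23,1]'

```text
time: 0.95
tool_pos: [334.2, -190.8, 237.6]
tcp_rot: [3.016, -0.229, 0.428]
contact_force: [0.8, -0.8, 0.9]
grip_width: 91.5
```

```bash
python3 - <<'E'
from h import *
state();plan([451.6,6.2,233.5],toolR(1.1))
E
```

```text
t 0.95 tcp pump [-258.5  -220.32  253.09] world [ 334.2 -190.8  237.6] F pump [ 1.03 -0.76  0.67] M [0.01 0.15 0.01] w 91.5 q [-0.87 -0.04  2.04  0.22  0.97  0.18]
shift mm [ 182.7 -135.4   30.1] norm [ 0.4568 -0.3385  0.0752] rot deg [-0.04  0.04  1.3 ] norm [-0.0013  0.0014  0.0433] rows 4.6
```

Request:
carry_out --moves '[0.08,-0.06,0.013,0,0,0,1,0.17,-0.125,0.028,0,0,0,1,0.26,-0.19,0.043,0,0,0.02,1,0.35,-0.26,0.058,0,0,0.043,1,0.43,-0.32,0.071,0,0,0.043,1,0.457,-0.338,0.075,0,0,0.043,1,0.457,-0.338,0.075,0,0,0.043,1,0.457,-0.338,0.075,0,0,0.043,1]'

```text
time: 1.75
tool_pos: [451.3, 6.0, 233.3]
tcp_rot: [3.022, -0.231, 0.406]
contact_force: [-1.6, -0.3, 0.2]
grip_width: 91.8
```

```bash
python3 - <<'E'
from h import *
state()
c=get_calibration('wrist');im=capture('wrist');cv2.imwrite('pics/w1.png',im[:,:,::-1]);np.save('w1.npy',c['cam_to_world'])
E
```

```text
t 1.75 tcp pump [-162.09  -14.69  222.84] world [451.3   6.  233.3] F pump [-1.47 -0.42  0.58] M [-0.03  0.16  0.02] w 91.8 q [-0.17  0.08  1.92  0.03  0.87  0.99]
```

View pics/w1.png

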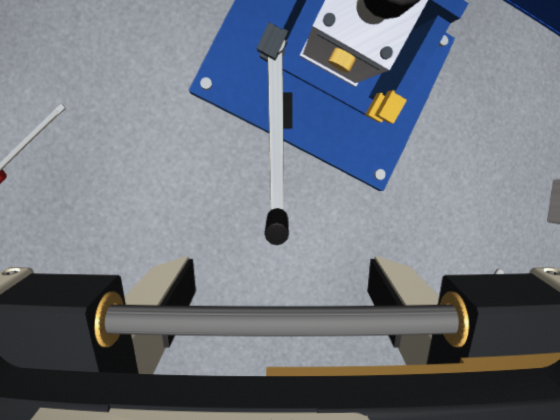

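```bash
python3 - <<'E'
from h import *
c=get_calibration('wrist');o,R=pump()
im=cv2.imread('pics/w1.png')
def onp(uv,z):
    oo,d=ray(c,[uv]);oo=R.T@(oo-o);d=R.T@d[0];return oo+d*(z-oo[2])/d[2]
for uv,z in (((276,232.5),113),((277,212),68)):
    k=onp(uv,z);print(k,np.arctan2(-44-k[0],52-k[1]),np.hypot(-44-k[0],52-k[1]))
ct=get_calibration('top');cs=get_calibration('scene')
T=lambda u,v:(215+(u+.5)*110/600-.5,140+(v+.5)*110/600-.5)
S=lambda u,v:(190+(u+.5)*160/600-.5,180+(v+.5)*160/600-.5)
x,r=tri([c,ct,cs],[(276,232.5),T(280,513),S(498,128)]);print(x,w2p(x),r)
print('pred top',proj(c,p2w([0,0,180])))
cv2.imwrite('pics/w1z.png',cv2.resize(im[0:260,180:480],(690,598),interpolation=cv2.INTER_CUBIC))
E
```

```text
[-172.65776275  -16.20105905  113.        ] 1.0833622347534007 145.6166349410795
[-169.27458324  -14.7307542    68.        ] 1.081350965272404 141.93912343794298
[472.21748599   3.62135553 124.98840438] [-169.76577112  -15.42018455  112.76954834] [np.float64(2.8961839325532983), np.float64(5.255807115857646), np.float64(3.1926487637128296)]
pred top [[403.17901541 -30.7196751 ]]
```

View pics/w1z.png

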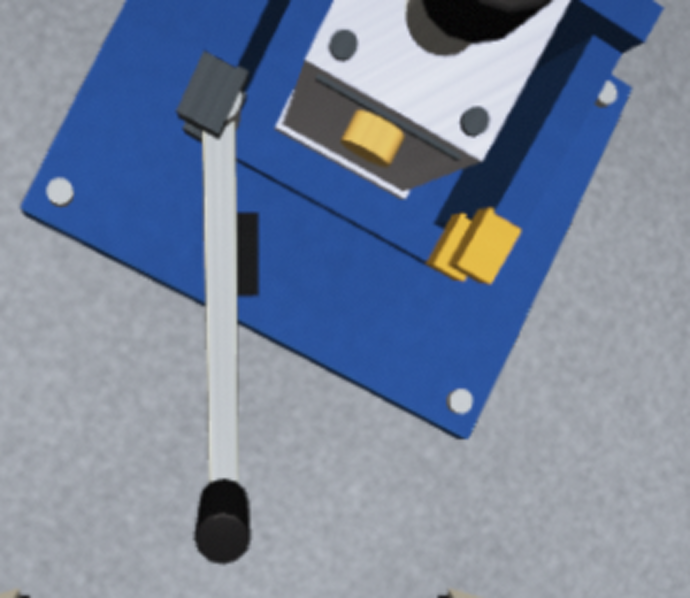

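```bash
python3 - <<'E'
from h import *
plan(p2w([-173.2,-16.5,103]),toolR(1.083))
E
```

```text
shift mm [-10.3  -3.8 120. ] norm [-0.0257 -0.0094  0.2999] rot deg [-0.05  0.09 -0.98] norm [-0.0016  0.003  -0.0326] rows 2.4
```

Request:
carry_out --moves '[-0.025,-0.009,0.08,0,0,-0.03,1,-0.025,-0.009,0.18,0,0,-0.03,1,-0.025,-0.009,0.25,0,0,-0.03,1,-0.025,-0.009,0.3,0,0,-0.03,1,-0.025,-0.009,0.3,0,0,-0.03,0.5,-0.025,-0.009,0.3,0,0,-0.03,0.4,-0.025,-0.009,0.3,0,0,-0.03,0.4,-0.025,-0.009,0.3,0,0,-0.03,0.4]'

```text
time: 2.6
tool_pos: [472.1, 2.2, 116.0]
tcp_rot: [3.016, -0.231, 0.42]
contact_force: [0.3, 0.3, -0.2]
grip_width: 64.7
```

```bash
python3 - <<'E'
from h import *
state()
im=capture('wrist');cv2.imwrite('pics/w2.png',im[:,:,::-1])
E
```

```text
t 2.6 tcp pump [-172.08  -16.81  104.09] world [472.1   2.2 116. ] F pump [ 0.17  0.34 -0.26] M [ 0.03  0.12 -0.05] w 64.7 q [-0.17  0.3   2.05  0.05  0.53  0.95]
```

View pics/w2.png

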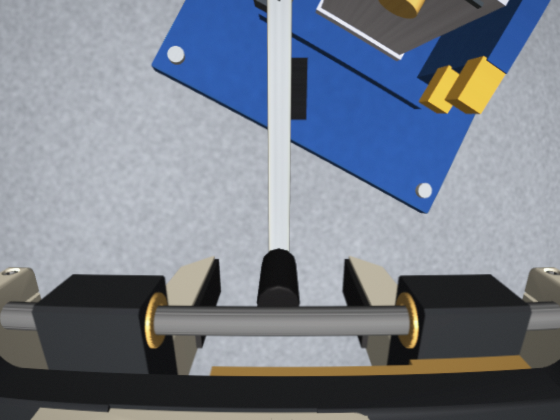

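Request:
carry_out --moves '[0,0,0,0,0,0,0.1,0,0,0,0,0,0,0.1,0,0,0,0,0,0,0.1,0,0,0,0,0,0,0.1,0,0,0,0,0,0,0.1,0,0,0,0,0,0,0.1,0,0,0,0,0,0,0.1,0,0,0,0,0,0,0.1]'

```text
time: 3.45
tool_pos: [471.9, 2.4, 115.8]
tcp_rot: [3.017, -0.231, 0.421]
contact_force: [-1.6, 1.2, 0.3]
grip_width: 19.6
```

```bash
cat >> h.py <<'E'
def arc(ths,r=None,z=None,hx=-44,hy=52,off=0):
    s=get_obs();R0=Rrpy(s['tcp_rot']);p=w2p(s['tool_pos'])
    for th in ths:
        P=p2w([hx-r*np.sin(th),hy-r*np.cos(th),p[2] if z is None else z])
        d=R0.T@(P-s['tool_pos'])/400;rv=Ro.from_matrix(R0.T@toolR(th+off)).as_rotvec(degrees=True)/30
        print(round(th,3),d.round(4),rv.round(3))
E
python3 - <<'E'
from h import *
state();p=w2p(get_obs()['tool_pos']);print(np.arctan2(-44-p[0],52-p[1]),np.hypot(-44-p[0],52-p[1]))
arc(1.083-np.linspace(.06,.48,8),r=np.hypot(-44-p[0],52-p[1]))
E
```

```text
t 3.45 tcp pump [-172.32  -16.63  103.95] world [471.9   2.4 115.8] F pump [-1.59  1.07  0.79] M [0.06 0.24 0.06] w 19.6 q [-0.17  0.3   2.05  0.05  0.53  0.95]
1.0796755668845666 145.52409847755277
1.023 [0.0007 0.0206 0.    ] [ 0.    -0.    -0.117]
0.963 [0.0027 0.0423 0.    ] [ 0.     0.    -0.232]
0.903 [0.006  0.0639 0.    ] [ 0.     0.    -0.347]
0.843 [0.0106 0.0853 0.    ] [ 0.     0.    -0.461]
0.783 [0.0164 0.1063 0.    ] [ 0.     0.    -0.576]
0.723 [0.0235 0.1269 0.    ] [ 0.    0.   -0.69]
0.663 [0.0318 0.1471 0.    ] [ 0.     0.    -0.805]
0.603 [0.0414 0.1667 0.    ] [ 0.    0.   -0.92]
```

Gripped at 19.6 mm (knob 20 mm). Swing the first part.

Request:
carry_out --moves '[0.0007,0.0206,0,0,0,-0.117,0.1,0.0027,0.0423,0,0,0,-0.232,0.1,0.006,0.064,0,0,0,-0.347,0.1,0.0106,0.0853,0,0,0,-0.461,0.1,0.0164,0.1063,0,0,0,-0.576,0.1,0.0235,0.127,0,0,0,-0.69,0.1,0.0318,0.147,0,0,0,-0.805,0.1,0.0414,0.1667,0,0,0,-0.92,0.1]'

```text
time: 4.25
tool_pos: [512.2, -52.4, 127.7]
tcp_rot: [2.924, -0.147, 0.906]
contact_force: [0.5, 1.6, 0.2]
grip_width: 19.3
```

```bash
python3 - <<'E'
from h import *
state();p=w2p(get_obs()['tool_pos']);th=np.arctan2(-44-p[0],52-p[1]);r=np.hypot(-44-p[0],52-p[1]);print(th,r)
c=get_calibration('wrist');im=capture('wrist');cv2.imwrite('pics/w3.png',im[:,:,::-1]);np.save('w3.npy',c['cam_to_world'])
arc(.603-np.linspace(.06,.42,8),r=146)
E
```

```text
t 4.25 tcp pump [-126.27  -68.05  103.93] world [512.2 -52.4 127.7] F pump [0.38 1.62 0.06] M [0.34 0.05 0.07] w 19.3 q [-0.28  0.34  1.93  0.09  0.61  0.33]
0.6007889117775549 145.52966457977257
0.543 [-0.0007  0.0175  0.    ] [ 0.003 -0.    -0.104]
0.492 [0.0008 0.0362 0.0001] [ 0.003 -0.    -0.203]
0.44 [0.0033 0.0548 0.0001] [ 0.003 -0.    -0.301]
0.389 [0.0067 0.0733 0.0001] [ 0.003  0.    -0.399]
0.337 [0.011  0.0915 0.0001] [ 0.003  0.    -0.497]
0.286 [0.0163 0.1095 0.0002] [ 0.003  0.    -0.596]
0.234 [0.0226 0.1272 0.0002] [ 0.003  0.    -0.694]
0.183 [0.0297 0.1446 0.0002] [ 0.003  0.    -0.792]
```

View pics/w3.png

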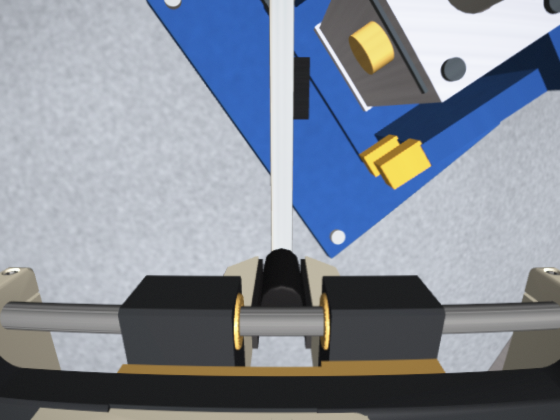

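Request:
carry_out --moves '[-0.0007,0.0175,0,0,0,-0.104,0.1,0.0008,0.0362,0,0,0,-0.203,0.1,0.0033,0.0548,0,0,0,-0.301,0.1,0.0067,0.0733,0,0,0,-0.399,0.1,0.011,0.0915,0,0,0,-0.497,0.1,0.0163,0.1095,0,0,0,-0.596,0.1,0.0226,0.1272,0,0,0,-0.694,0.1,0.0297,0.1446,0,0,0,-0.792,0.1]'

```text
time: 5.1
tool_pos: [563.9, -79.7, 142.1]
tcp_rot: [2.883, -0.047, 1.314]
contact_force: [1.0, 5.0, 0.1]
grip_width: 19.5
```

```bash
python3 - <<'E'
from h import *
state();p=w2p(get_obs()['tool_pos']);th=np.arctan2(-44-p[0],52-p[1]);r=np.hypot(-44-p[0],52-p[1]);print(th,r)
c=get_calibration('wrist');im=capture('wrist');cv2.imwrite('pics/w4.png',im[:,:,::-1]);np.save('w4.npy',c['cam_to_world'])
arc([.15,.12,.09,.06,.04,.02,0,-.01],r=146)
E
```

```text
t 5.1 tcp pump [-70.63 -91.07 103.89] world [563.9 -79.7 142.1] F pump [ 0.64  5.02 -0.08] M [ 0.46 -0.    0.07] w 19.5 q [-0.31  0.41  1.77  0.09  0.71 -0.1 ]
0.1840303782547212 145.53093104233602
0.15 [-0.001   0.0093  0.    ] [ 0.004 -0.    -0.057]
0.12 [-0.0005  0.0203  0.    ] [ 0.004 -0.    -0.115]
0.09 [0.0003 0.0312 0.0001] [ 0.004 -0.    -0.172]
0.06 [0.0014 0.0421 0.0001] [ 0.004 -0.    -0.229]
0.04 [0.0024 0.0493 0.0001] [ 0.004 -0.    -0.267]
0.02 [0.0035 0.0565 0.0001] [ 0.004 -0.    -0.306]
0 [0.0047 0.0637 0.0001] [ 0.004 -0.    -0.344]
-0.01 [0.0054 0.0673 0.0002] [ 0.004  0.    -0.363]
```

View pics/w4.png

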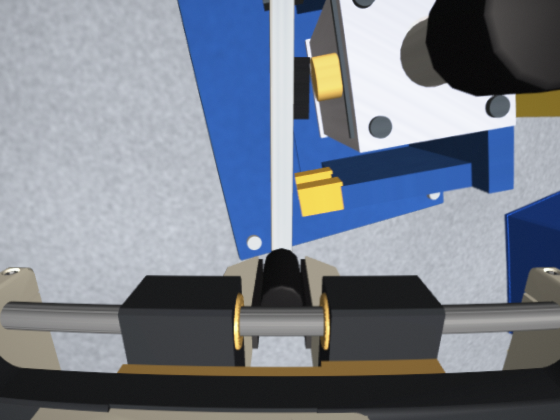

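Request:
carry_out --moves '[0.0015,0.0095,0,0,0,-0.057,0.1,0.002,0.0203,0,0,0,-0.115,0.1,0.003,0.0312,0,0,0,-0.172,0.1,0.004,0.042,0,0,0,-0.23,0.1,0.005,0.049,0,0,0,-0.267,0.1,0.006,0.0565,0,0,0,-0.306,0.1,0.007,0.0625,0,0,0,-0.344,0.1,0.007,0.064,0,0,0,-0.344,0.1]'

```text
time: 5.95
tool_pos: [589.6, -84.1, 149.1]
tcp_rot: [2.878, 0.001, 1.491]
contact_force: [-2.8, -5.2, 1.0]
grip_width: 19.2
```

```bash
python3 - <<'E'
from h import *
state();p=w2p(get_obs()['tool_pos']);th=np.arctan2(-44-p[0],52-p[1]);r=np.hypot(-44-p[0],52-p[1]);print(th,r)
for n in('wrist','scene','top'):
    im=capture(n);cv2.imwrite(f'pics/{n}5.png',im[:,:,::-1])
np.save('w5.npy',get_calibration('wrist')['cam_to_world'])
E
```

```text
t 5.95 tcp pump [-43.69 -93.42 103.93] world [589.6 -84.1 149.1] F pump [-2.03 -5.43  1.58] M [-0.73  0.51 -0.27] w 19.2 q [-0.3   0.44  1.69  0.08  0.75 -0.27]
-0.0021642211655763933 145.42120315454324
```

View pics/wrist5.png

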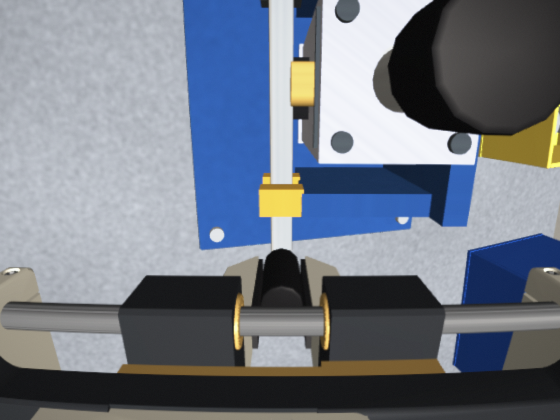

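Request:
carry_out --moves '[-0.001,0.002,0,0,0,0,0.1,-0.001,0.004,0,0,0,0,0.1,-0.001,0.006,0,0,0,0,0.1,-0.001,0.006,0,0,0,0,0.1,-0.001,0.006,0,0,0,0,0.1,-0.001,0.006,0,0,0,0,0.1,-0.001,0.006,0,0,0,0,0.1,-0.001,0.006,0,0,0,0,0.1]'

```text
time: 6.9
tool_pos: [589.8, -84.1, 149.0]
tcp_rot: [2.883, 0.0, 1.491]
contact_force: [-10.7, -1.8, 4.6]
grip_width: 19.3
```

```bash
python3 - <<'E'
from h import *
state();p=w2p(get_obs()['tool_pos']);th=np.arctan2(-44-p[0],52-p[1]);r=np.hypot(-44-p[0],52-p[1]);print(th,r)
E
```

```text
t 6.9 tcp pump [-43.55 -93.43 103.79] world [589.8 -84.1 149. ] F pump [-8.97 -2.67  7.18] M [-0.44  1.41 -0.23] w 19.3 q [-0.3   0.44  1.69  0.08  0.76 -0.27]
-0.003096130191127507 145.43373185265406
```

Request:
carry_out --moves '[0,0,0,0,0,0,0.5,0,0,0,0,0,0,0.6,0,0,0,0,0,0,0.7,0,0,0,0,0,0,0.8,0,0,-0.08,0,0,0,1,0,0,-0.18,0,0,0,1,0,0,-0.28,0,0,0,1,0,0,-0.34,0,0,0,1]'

```text
time: 7.7
tool_pos: [555.4, -81.3, 283.9]
tcp_rot: [2.878, 0.001, 1.492]
contact_force: [1.0, -1.0, -0.4]
grip_width: 78.7
```

```bash
python3 - <<'E'
from h import *
state()
im=capture('wrist');cv2.imwrite('pics/w6.png',im[:,:,::-1]);np.save('w6.npy',get_calibration('wrist')['cam_to_world'])
plan(p2w([0,-60,250]),toolR(0)); print(proj(get_calibration('wrist'),p2w([0,0,180])))
E
```

```text
t 7.7 tcp pump [-41.93 -93.4  243.02] world [555.4 -81.3 283.9] F pump [ 0.95 -0.9  -0.64] M [-0.01  0.08  0.04] w 78.7 q [-0.31  0.24  1.58  0.07  1.06 -0.26]
shift mm [33.5 40.4 -3.7] norm [ 0.0838  0.1011 -0.0092] rot deg [0.37 0.09 0.09] norm [0.0123 0.0031 0.0029] rows 1.1
[[348.63183909  91.7621819 ]]
```

View pics/w6.png

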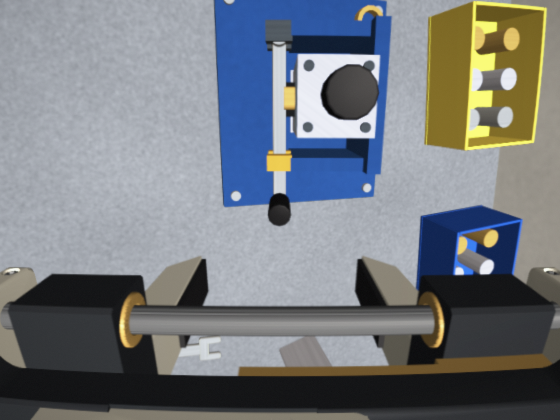

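Request:
carry_out --moves '[0.04,0.05,0,0,0,0,1,0.07,0.1,0,0,0,0,1,0.07,0.1,0,0,0,0,1,0.07,0.1,0,0,0,0,1,0.07,0.1,0,0,0,0,1,0.07,0.1,0,0,0,0,1,0.07,0.1,0,0,0,0,1,0.07,0.1,0,0,0,0,1]'

```text
time: 8.55
tool_pos: [596.6, -56.9, 297.8]
tcp_rot: [2.873, 0.002, 1.491]
contact_force: [-0.4, 0.4, 0.7]
grip_width: 91.7
```

```bash
python3 - <<'E'
from h import *
state()
im=capture('wrist');cv2.imwrite('pics/w7.png',im[:,:,::-1]);np.save('w7.npy',get_calibration('wrist')['cam_to_world'])
E
```

```text
t 8.55 tcp pump [ -0.6  -65.79 246.38] world [596.6 -56.9 297.8] F pump [-0.25  0.34  0.8 ] M [-0.03  0.1   0.06] w 91.7 q [-0.24  0.3   1.46  0.05  1.11 -0.18]
```

View pics/w7.png

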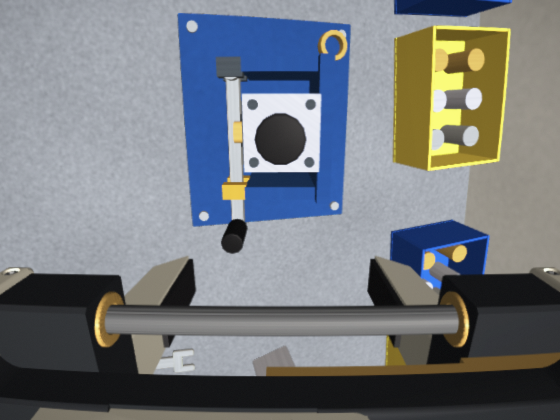

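```bash
python3 - <<'E'
from h import *
c=get_calibration('wrist');C=[];res=[]
for n in(6,7):
    im=cv2.imread(f'pics/w{n}.png');cc=dict(c);cc['cam_to_world']=np.load(f'w{n}.npy');C.append(cc)
    roi=np.zeros(im.shape[:2],np.uint8);u,v=proj(cc,p2w([0,0,140]))[0].astype(int);roi[max(v-70,0):v+70,u-70:u+70]=255
    hsv=cv2.cvtColor(im,cv2.COLOR_BGR2HSV)
    blk=((hsv[...,2]<75)&(hsv[...,1]<120)).astype(np.uint8)*255&roi
    blk=cv2.morphologyEx(blk,cv2.MORPH_OPEN,np.ones((9,9)))
    cn=max(cv2.findContours(blk,cv2.RETR_EXTERNAL,cv2.CHAIN_APPROX_NONE)[0],key=cv2.contourArea)
    e=cv2.fitEllipse(cn);print('cap',e,cv2.minEnclosingCircle(cn))
    wh=((hsv[...,2]>165)&(hsv[...,1]<60)).astype(np.uint8)*255&roi
    wh=cv2.morphologyEx(wh,cv2.MORPH_OPEN,np.ones((5,5)))
    cn2=max(cv2.findContours(wh,cv2.RETR_EXTERNAL,cv2.CHAIN_APPROX_NONE)[0],key=cv2.contourArea)
    h=cv2.convexHull(cn2);
    for k in np.arange(.01,.1,.005):
        q=cv2.approxPolyDP(h,k*cv2.arcLength(h,True),True)
        if len(q)==4:break
    q=q.reshape(-1,2);q=q[np.argsort(np.arctan2(*(q-q.mean(0)).T[::-1]))];print(q.tolist())
    exp=proj(cc,[p2w(x) for x in([-30,30,120],[30,30,120],[30,-30,120],[-30,-30,120],[0,0,180])]);print(exp.round(1).tolist())
    res.append((e[0],q))
print('cap tri (z=~180 disc)',[ (w2p(x),r) for x,r in [tri(C,[res[0][0],res[1][0]])]])
P=[]
for i in range(4):
    x,r=tri(C,[res[0][1][i],res[1][1][i]]);P.append(x);print(w2p(x).round(2),np.round(r,2))
P=np.array(P);m=P.mean(0);print('mouth',m,w2p(m))
e=P[1]-P[0]+P[2]-P[3];print('yaw',np.degrees(np.arctan2(e[1],e[0])),e)
e=P[0]-P[3]+P[1]-P[2];print('yaw2',np.degrees(np.arctan2(-e[0],e[1])))
E
```

```text
cap ((342.08319091796875, 96.8295669555664), (38.28578567504883, 54.808902740478516), 149.43922424316406) ((347.6971740722656, 94.16548919677734), 26.969301223754883)
[[298, 54], [379, 55], [374, 137], [298, 137]]
[[293.9, 53.9], [374.5, 55.2], [369.2, 136.9], [293.0, 136.3], [348.6, 91.8]]
cap ((279.7066345214844, 138.75067138671875), (48.06412887573242, 49.74966812133789), 174.1363983154297) ((280.0, 138.63265991210938), 25.352954864501953)
[[242, 94], [320, 94], [318, 171], [245, 171]]
[[240.8, 93.2], [320.0, 93.3], [317.6, 171.6], [243.0, 171.6], [280.8, 139.3]]
cap tri (z=~180 disc) [(array([ -0.35108795,  -1.58499178, 159.61200491]), [np.float64(0.4899555788430097), np.float64(0.48995557884309215)])]
[-27.75  28.5  131.15] [0.38 0.38]
[ 28.46  28.14 136.37] [0.64 0.64]
[ 29.33 -28.18 133.67] [1.15 1.15]
[-27.07 -29.11 127.8 ] [1.03 1.03]
mouth [632.58283134   6.02394129 187.93581893] [  0.74217306  -0.16420962 132.25004128]
yaw -4.2899065725884995 [105.61064295  -7.92219445  39.85231903]
yaw2 -3.0614874686956735
```

```bash
python3 - <<'E'
from h import *
plan(p2w([0,0,215]),toolR(0))
E
```

```text
shift mm [65.8  0.4 31.3] norm [0.1645 0.001  0.0782] rot deg [0.37 0.1  0.07] norm [0.0125 0.0034 0.0024] rows 1.5
```

Request:
carry_out --moves '[0.08,0,0.03,0.01,0.003,0,1,0.1645,0.001,0.078,0.0125,0.003,0.002,1,0.1645,0.001,0.078,0.0125,0.003,0.002,1,0.1645,0.001,0.078,0.0125,0.003,0.002,1,0.1645,0.001,0.078,0.0125,0.003,0.002,1,0.1645,0.001,0.078,0.0125,0.003,0.002,1,0.1645,0.001,0.078,0.0125,0.003,0.002,1,0.1645,0.001,0.078,0.0125,0.003,0.002,1]'

```text
time: 9.4
tool_pos: [610.5, 7.3, 268.1]
tcp_rot: [2.879, 0.0, 1.49]
contact_force: [0.4, 1.1, -0.8]
grip_width: 91.9
```

```bash
python3 - <<'E'
from h import *
state()
c=get_calibration('wrist')
im=capture('wrist');cv2.imwrite('pics/w8.png',im[:,:,::-1]);np.save('w8.npy',c['cam_to_world'])
cv2.imwrite('pics/s8.png',capture('scene')[180:340,190:350,::-1].repeat(4,0).repeat(4,1))
print(proj(c,[p2w(x) for x in([-30,30,120],[30,30,120],[30,-30,120],[-30,-30,120],[0,0,180])]).round(1).tolist())
plan(p2w([0,0,164]),toolR(0))
E
```

```text
t 9.4 tcp pump [ 1.6000e-01 -6.3000e-01  2.1545e+02] world [610.5   7.3 268.1] F pump [ 0.06  1.15 -0.83] M [-0.02  0.03  0.01] w 91.9 q [-0.12  0.35  1.48  0.01  1.06 -0.04]
[[238.6, 186.1], [321.8, 186.1], [319.0, 262.1], [241.6, 262.1], [280.0, 259.1]]
shift mm [ 0.4 -0.1 51.3] norm [ 0.001  -0.0002  0.1282] rot deg [ 0.01  0.02 -0.02] norm [ 0.0005  0.0007 -0.0006] rows 1.0
```

View pics/w8.png

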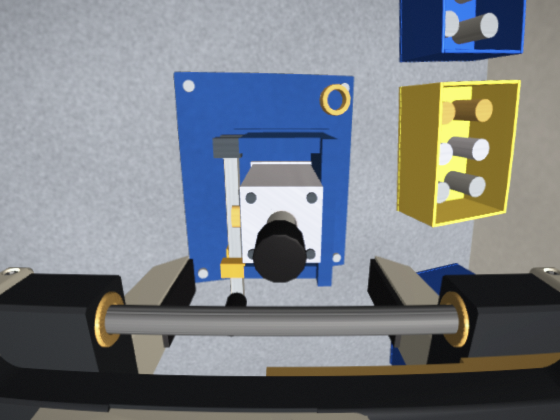

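View pics/s8.png

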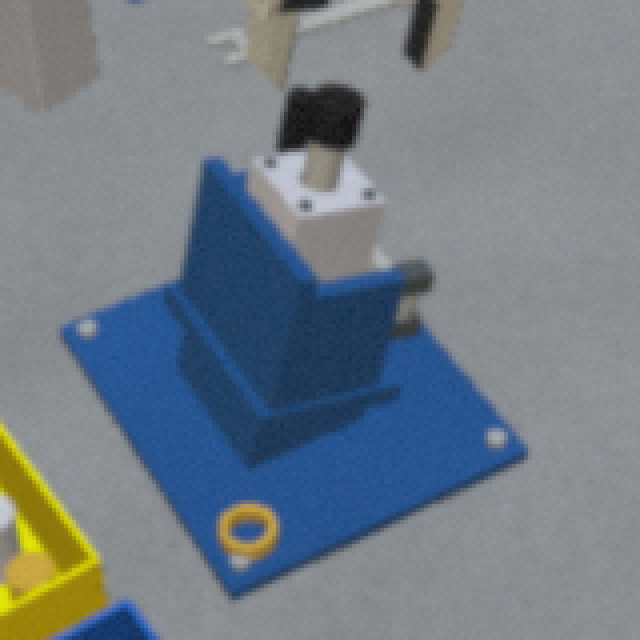

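```bash
python3 - <<'E'
from h import *
c=get_calibration('wrist');C=[]
for n in(7,8):
    cc=dict(c);cc['cam_to_world']=np.load(f'w{n}.npy');C.append(cc)
im=cv2.imread('pics/w8.png');g=im.max(2)
for v in(250,255,260,265,270): r=g[v,230:330];i=np.where(r<75)[0];print(v,230+i[0],230+i[-1])
col=g[200:300,280];print([200+i for i in np.where(col<75)[0]][:1],[200+i for i in np.where(col<75)[0]][-1:],col[20:90:3])
for uv in((280,259),(279.5,258),(279.5,260)):
    x,r=tri(C,[(279.8,138.7),uv]);print(w2p(x),r)
E
```

```text
250 253 307
255 253 306
260 254 305
265 254 317
270 257 301
[np.int64(220)] [np.int64(281)] [ 48  13  15  14  16  54  42  40  41  40  37  40  38  35  36  35  34  35
  33  34  34 183 187 188]
[ -0.32101396   0.40509088 180.7545625 ] [np.float64(0.29505341124297496), np.float64(0.2950534112431258)]
[ -0.46573645   0.28611546 179.11172239] [np.float64(0.14603575898401325), np.float64(0.14603575898378157)]
[ -0.46301208   0.5265142  182.387588  ] [np.float64(0.15731468553285805), np.float64(0.15731468553300468)]
```

Request:
carry_out --moves '[0.001,-0.001,0.05,0,0,0,1,0.002,-0.001,0.1,0,0,0,1,0.002,-0.001,0.128,0,0,0,0.8,0.002,-0.001,0.128,0,0,0,0.6,0.002,-0.001,0.128,0,0,0,0.45,0.002,-0.001,0.128,0,0,0,0.45,0.002,-0.001,0.128,0,0,0,0.45,0.002,-0.001,0.128,0,0,0,0.45]'

```text
time: 10.3
tool_pos: [623.6, 7.3, 219.1]
tcp_rot: [2.878, 0.0, 1.49]
contact_force: [0.2, 1.3, -0.4]
grip_width: 48.4
```

```bash
python3 - <<'E'
from h import *
state()
c=get_calibration('wrist')
im=capture('wrist');cv2.imwrite('pics/w9.png',im[:,:,::-1])
plan(p2w([-.3,0.3,164]),toolR(0))
E
```

```text
t 10.3 tcp pump [3.0000e-02 4.1000e-01 1.6475e+02] world [623.6   7.3 219.1] F pump [-0.03  1.27 -0.39] M [-0.04  0.05 -0.02] w 48.4 q [-0.12  0.41  1.52  0.01  0.95 -0.04]
shift mm [-0.1 -0.2  0.6] norm [-0.0003 -0.0006  0.0015] rot deg [ 0.07  0.02 -0.02] norm [ 0.0022  0.0006 -0.0006] rows 0.0
```

View pics/w9.png

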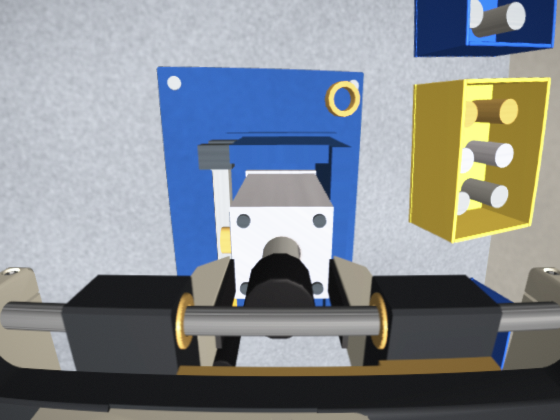

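Request:
carry_out --moves '[0,0,0,0,0,0,0.4,0,0,0,0,0,0,0.35,0,0,0,0,0,0,0.33,0,0,0,0,0,0,0.31,0,0,0,0,0,0,0.29,0,0,0,0,0,0,0.27,0,0,0,0,0,0,0.25,0,0,0,0,0,0,0.25]'

```text
time: 11.15
tool_pos: [623.5, 7.3, 219.0]
tcp_rot: [2.879, 0.0, 1.49]
contact_force: [-1.2, -0.6, 2.5]
grip_width: 31.4
```

```bash
python3 - <<'E'
from h import *
state()
o,R=pump();R0=Rrpy(get_obs()['tcp_rot']);print('pump z in tool',R0.T@R[:,2],'pump x',R0.T@R[:,0])
E
```

```text
t 11.15 tcp pump [-7.0000e-02  4.1000e-01  1.6468e+02] world [623.5   7.3 219. ] F pump [-0.45 -0.65  2.66] M [ 0.03  0.3  -0.06] w 31.4 q [-0.12  0.41  1.52  0.01  0.95 -0.04]
pump z in tool [-3.55832682e-04  1.14017544e-03 -9.99999287e-01] pump x [2.77770602e-04 9.99999312e-01 1.14007663e-03]
```

Request:
carry_out --moves '[0,0,-0.005,0,0,0,0.25,0,0,-0.015,0,0,0,0.25,0,0,-0.025,0,0,0,0.25,0,0,-0.035,0,0,0,0.25,0,0,-0.045,0,0,0,0.25,0,0,-0.055,0,0,0,0.25,0,0,-0.06,0,0,0,0.25,0,0,-0.06,0,0,0,0.25]'

```text
time: 11.95
tool_pos: [617.3, 7.9, 242.7]
tcp_rot: [2.878, 0.0, 1.49]
contact_force: [0.1, 0.1, -4.1]
grip_width: 31.3
```

```bash
python3 - <<'E'
from h import *
state();print(Rrpy(get_obs()['tcp_rot']).T@pump()[1][:,2])
im=capture('wrist');cv2.imwrite('pics/w10.png',im[:,:,::-1])
E
```

```text
t 11.95 tcp pump [3.0000e-02 4.6000e-01 1.8915e+02] world [617.3   7.9 242.7] F pump [-0.98  0.08 -3.96] M [-0.    0.28 -0.  ] w 31.3 q [-0.12  0.38  1.5   0.01  1.   -0.04]
[-3.43924028e-04  1.76621839e-03 -9.99998381e-01]
```

View pics/w10.png

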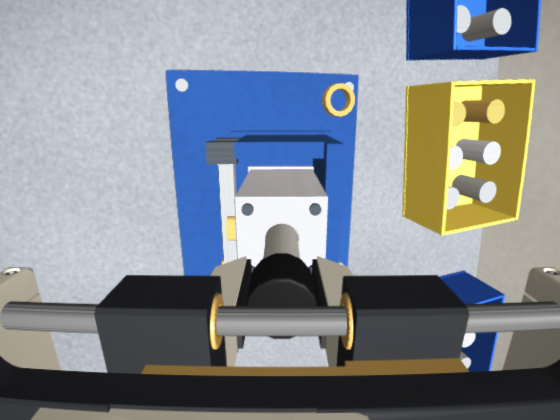

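Request:
carry_out --moves '[0,0,-0.01,0,0,0,0.25,0,0,-0.025,0,0,0,0.25,0,0,-0.04,0,0,0,0.25,0,0,-0.055,0,0,0,0.25,0,0,-0.07,0,0,0,0.25,0,0,-0.085,0,0,0,0.25,0,0,-0.095,0,0,0,0.25,0,0,-0.1,0,0,0,0.25]'

```text
time: 12.8
tool_pos: [606.9, 8.7, 281.7]
tcp_rot: [2.878, 0.0, 1.49]
contact_force: [0.1, 0.6, -4.1]
grip_width: 31.7
```

```bash
python3 - <<'E'
from h import *
state();print(Rrpy(get_obs()['tcp_rot']).T@pump()[1][:,2])
for n in('wrist','scene','top'):
    im=capture(n);cv2.imwrite(f'pics/{n}11.png',im[:,:,::-1])
    if n=='scene':cv2.imwrite('pics/s11z.png',cv2.resize(im[170:330,190:350,::-1],(600,600),interpolation=cv2.INTER_CUBIC))
state()
E
```

```text
t 12.8 tcp pump [5.0000e-02 4.7000e-01 2.2949e+02] world [606.9   8.7 281.7] F pump [-0.98  0.66 -3.95] M [-0.    0.29 -0.03] w 31.7 q [-0.12  0.33  1.47  0.01  1.08 -0.04]
[-3.55304837e-04  2.12207075e-03 -9.99997685e-01]
t 12.95 tcp pump [-2.0000e-01  4.6000e-01  2.2885e+02] world [606.8   8.7 281. ] F pump [-1.82 -0.43 -4.1 ] M [ 0.04  0.31 -0.01] w 31.4 q [-0.12  0.33  1.47  0.01  1.08 -0.04]
```

View pics/wrist11.png

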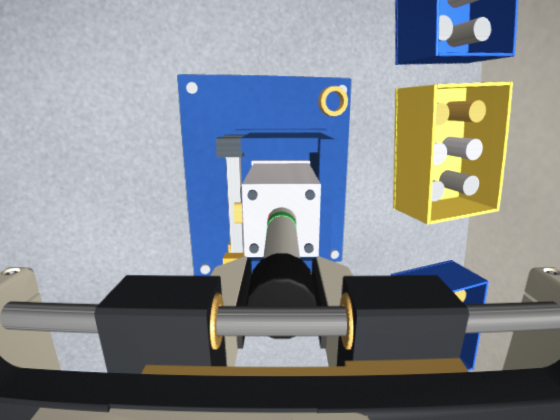

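View pics/s11z.png

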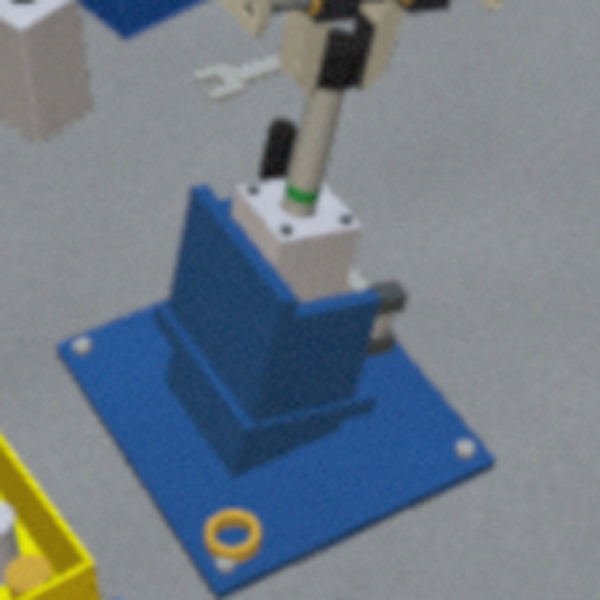

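Request:
carry_out --moves '[0,0,0,0,0,0,0.25,0,0,0,0,0,0,0.25,0,0,0,0,0,0,0.25,0,0,0,0,0,0,0.25,0,0,0,0,0,0,0.25,0,0,0,0,0,0,0.25,0,0,0,0,0,0,0.25,0,0,0,0,0,0,0.25]'

```text
time: 13.75
tool_pos: [606.8, 8.7, 281.0]
tcp_rot: [2.878, 0.0, 1.49]
contact_force: [0.4, 0.3, -3.7]
grip_width: 31.2
```

```bash
python3 - <<'E'
from h import *
state();print('dq',get_obs()['dq'].round(4))
im=capture('wrist');cv2.imwrite('pics/w12.png',im[100:300,150:420,::-1].repeat(2,0).repeat(2,1));state()
a=cv2.imread('pics/scene0.png').astype(int);b=cv2.imread('pics/scene11.png').astype(int)
cv2.imwrite('pics/d.png',np.clip(np.abs(a-b)*3,0,255).astype(np.uint8))
E
```

```text
t 13.75 tcp pump [-2.1000e-01  4.5000e-01  2.2887e+02] world [606.8   8.7 281. ] F pump [-0.56  0.3  -3.69] M [0.03 0.29 0.01] w 31.2 q [-0.12  0.33  1.47  0.01  1.08 -0.04]
dq [ 0.0014 -0.0008  0.0011 -0.0002 -0.0014  0.0011]
t 13.8 tcp pump [-2.0000e-01  4.5000e-01  2.2886e+02] world [606.8   8.7 281. ] F pump [-0.96 -1.13 -4.85] M [-0.    0.26 -0.03] w 31.5 q [-0.12  0.33  1.47  0.01  1.08 -0.04]
```

View pics/w12.png

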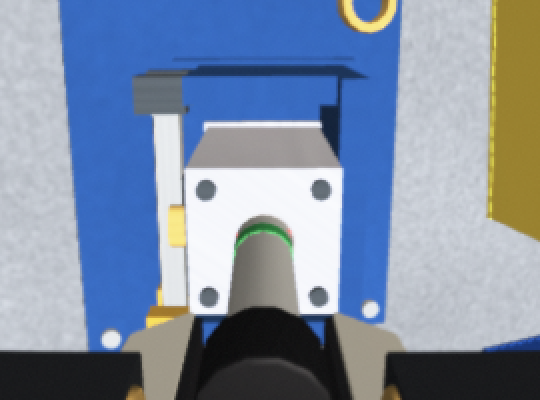

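View pics/d.png

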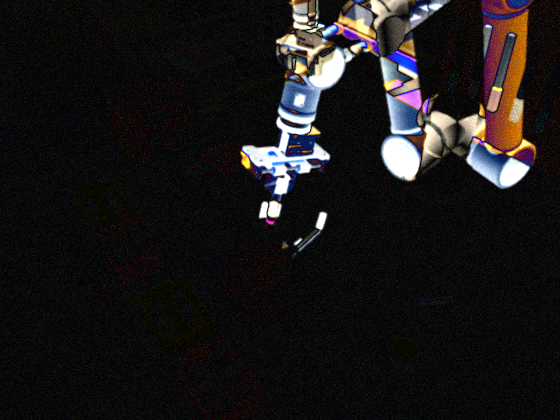

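```bash
python3 - <<'E'
from h import *
im=cv2.imread('pics/scene11.png').astype(int);c=get_calibration('scene')
g=(im[...,1]-np.maximum(im[...,0],im[...,2])>25);g[:170]=0;g[330:]=0;g[:,:230]=0;g[:,320:]=0
v,u=np.where(g);print('green px',u.mean(),v.mean(),v.min(),v.max())
o,R=pump();d0=ray(c,[(0,0)])[0]
w=R.T@(d0-o);w[2]=0;w/=np.linalg.norm(w)
for z in range(122,146,2): print(z,proj(c,p2w(w*11+[0,0,z])).round(1))
W=cv2.imread('pics/wrist11.png');cv2.imwrite('pics/z12.png',cv2.resize(W[195:245,245:320],(750,500),interpolation=cv2.INTER_NEAREST))
E
```

```text
green px 269.88461538461536 221.76923076923077 219 224
122 [[268.4 226.1]]
124 [[268.5 225.4]]
126 [[268.7 224.7]]
128 [[268.9 224.1]]
130 [[269.  223.4]]
132 [[269.2 222.7]]
134 [[269.4 222. ]]
136 [[269.5 221.3]]
138 [[269.7 220.6]]
140 [[269.8 219.9]]
142 [[270.  219.3]]
144 [[270.2 218.6]]
```

View pics/z12.png

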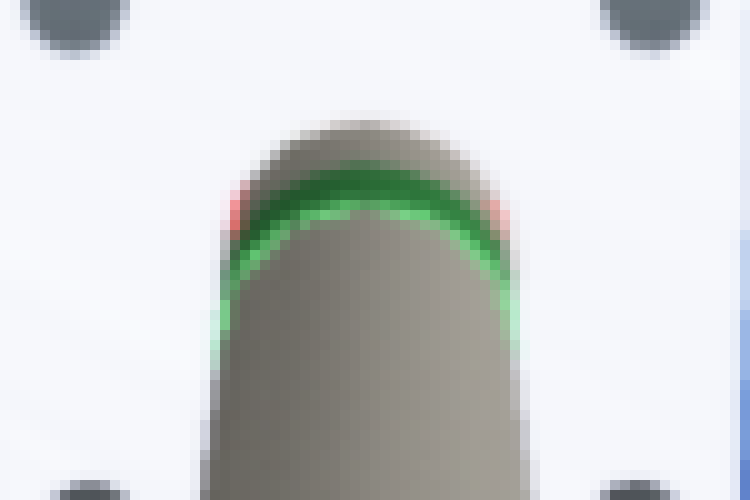

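```bash
python3 -c "
from plant import *
print(close_job())"
```

```text
the job is handed in; nothing more can be done
None
```

I closed the gate by its knob, drew the plunger about 64 mm along its bore, and handed the job in at 13.8 s while still holding it. No verdict was reported.

**Gate:** I swung it from about 1.08 rad until it pressed on its stop. Pushing a further 2.4 mm only raised the force to about 9 N, with 0.1 mm of movement. Later pictures still show the bar between the yellow prongs. The gate angle came from the tool position, not from a direct reading.

**Plunger:** I gripped the cap with the jaws along the pump's front-to-back direction and pulled straight up the bore in two steps.
- **Draw:** the tool moved 64.2 mm. The green band in the scene camera gives about 64.7 mm, which puts the foot roughly 36 mm below the mouth.
- **Forces:** sideways force at the wrist read about 2 N or less at each check. The load along the bore was about 4 to 5 N, roughly the plunger's weight.
- **Steadiness:** the arm was still, and the tool was about 0.002 rad off my estimate of the bore's axis.

**Bench:** comparing the scene pictures from before and after shows changes only at the arm, gate and plunger.

**Disagreements:**
- One wrist-camera view, taken while the arm was still settling, was off by about 5 pixels. I left it out and used later still views, which agreed to about 1 mm.
- A close-up shows a few reddish pixels at the edge of the bore mouth. By measurement the red band should still be about 10 mm inside, so I took them for a reflection or a glimpse through the clearance, but did not confirm it.

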